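Fold the flap and shut the parts case

TASK

Close up the open parts case: with the fingertips, first push its upright inner flap down flat over the ferrules, and only then swing the lid over it by pushing until it is fully shut. Do not pick anything up, and leave the things in and around the case where they are.

Things in the scene. Friction and masses are not known exactly. Their poses are not given: they have to be found in the camera images.
- case: grey sheet-steel case, fixed to the bench right or left of the orange cloth, turned up to 0.45 rad; 140 (x) by 180 (y) mm, rim at 72 mm, walls 4 mm, inner floor at 16 mm. Origin: bench level under its centre; z up, x from front to hinged back, y to its left. A divider parts ferrules (left) from a reel (right). Hot plates and a block behind (up to 160 mm) are lower than the open lid's top
- case_flap (a joint): angle of the inner flap in rad: 0 folded flat on the divider (its stop), 1.57 upright; at the start 1.42 to 1.75. Aluminium plate 88 mm from hinge to free edge, 96 mm wide, 4 mm thick, inside the left wall; it folds towards the case's right (-y) by a push on its left face. Stiff hinge (0.05 N m, about 0.6 N at the free edge): it stays where it is left and does not fall by itself
- flap_hinge (a point): middle of the flap's width on its hinge line, which runs along the case's x, at case y +82 mm, z 60 mm (mid-thickness of the plate)
- flap_edge (a point): middle of the flap's free edge, on the face that is pushed: the left face when upright, the upper one (z 62 mm) when folded. It moves with the flap, 88 mm from the hinge
- case_lid (a joint): angle of the lid in rad: 0 shut (its stop), 1.57 upright, more leans back away from the front; at the start 1.65 to 1.9, limit 2.0. Grey plate 144 (hinge to front edge) by 186 mm, 4 mm thick, with a 10 mm skirt at front and sides. Shuts towards the case's front (-x) by a push on its outer (back) face. Stiff hinge (0.32 N m, about 2.5 N at the front edge): it stays where it is left and must be pushed all the way. An upright flap blocks it
- lid_hinge (a point): middle of the lid's hinge line, which runs along the case's y at its back rim, at case x +73 mm, z 73.5 mm (level with the lid's under face when shut; the outer face is 4 mm farther out)
- lid_edge (a point): middle of the lid's front edge on its outer face (the back face while open, the top face when shut, then z 77.5 mm); moves with the lid, 145 mm from the hinge
- ferrule_r02: loose grey ribbed ferrule, 7.4 mm thick, 30 mm long, lying on the floor of the case's left compartment, under the flap once folded; origin: centre of its underside. Stays there
- ferrule_r03: loose grey ribbed ferrule, 7.4 mm thick, 30 mm long, lying on the floor of the case's left compartment, under the flap once folded; origin: centre of its underside. Stays there
- ferrule_r05: loose grey ribbed ferrule, 7.4 mm thick, 30 mm long, lying on the floor of the case's left compartment, under the flap once folded; origin: centre of its underside. Stays there
- ferrule_r00: loose grey ribbed ferrule, 7.4 mm thick, 30 mm long, lying on the floor of the case's left compartment, under the flap once folded; origin: centre of its underside. Stays there
- solder_spool: reel of solder wire, 65 mm across, 46 mm high, standing in the case's right compartment; origin: centre of its underside. Stays there
- cot_jar: jar with orange screw lid, 62 mm across, 66 mm high, loose, in front of the left hot plate (a like jar far back right is part of the room); origin: centre of its underside. Not to be moved
- timer: pale dwell timer, 62 by 68 by 21 mm, loose, beside that jar; origin: centre of its underside. Not to be moved
- pliers: long-nose pliers with red grips, 161 by 52 by 11 mm, loose, far left on the bench; origin: centre of the underside. Not to be moved
- flux_brush: flux brush with wooden handle, 147 by 18 by 10 mm, lying loose at the right edge of the bench; origin: centre of its underside. Not to be moved
- lacquer_box: open red box, black inside, 142 by 124 by 57 mm, loose, on the other side of the orange cloth from the case; origin: centre of its underside. Not to be moved
Not all that is in view belongs to the job. What is shaped like the solder_spool but red or turquoise is not meant.

How it is judged:
On the way, in this order (a step that is already met when the one before it is completed fails the run):
1. the flap is folded down flat while the lid is still open (value of joint case_flap below 0.08 rad and value of joint case_lid above 1 rad), for 0.2 s.
2. the lid is shut over it (value of joint case_lid below 0.05 rad and value of joint case_flap below 0.08 rad), for 0.2 s.
At the end, for the whole second after the job is handed in: The lid is shut to within 0.05 rad and the flap beneath it is flat to within 0.08 rad; the ferrules and the reel are still in the case (within 110 mm of its centre, below its rim) (all of step 2 and horizontal distance between each of ferrule_r02, ferrule_r03, ferrule_r05, ferrule_r00, solder_spool and case below 0.11 m and z of each of ferrule_r02, ferrule_r03, ferrule_r05, ferrule_r00, solder_spool in the frame of case below 0.045 m); the robot touches nothing.
It fails at once if the lid is swung down while the flap still stands up (value of joint case_lid below 1 rad and value of joint case_flap above 0.3 rad).
It fails at once if a thing in the case is lifted more than 30 mm off its floor (z of any of ferrule_r02, ferrule_r03, ferrule_r05, ferrule_r00, solder_spool in the frame of case above 0.046 m).
It fails at once if the brush, red box, jar, timer or pliers is moved or lifted more than 25 mm (distance of any of flux_brush, lacquer_box, cot_jar, timer, pliers from where it was at the start of the episode above 0.025 m).
It also fails if it takes over 58 s, if anything falls off the work surface, if the arm or the gripper's body presses on something with over 40 N, if the wrist force passes 120 N, or if a joint passes its speed limit or range.

ROBOT

A 7-joint arm with a two-finger parallel gripper is mounted at the origin on a cart in front of the work surface, level with it; the furniture and walls round the work are solid. World frame = base frame: x ahead of the robot, y to its left, z up, the work surface at z = 0. Lengths are in m, angles in rad, forces in N, time in s.
With the tool pointing down it reaches from about 0.4 to 0.85 m from the base axis. Payload 6.9 kg.
Tool frame: the origin (TCP) lies midway between the tips of the shut fingers; the grasp point (between the pads) lies 19 mm behind it; z points along the fingers, y is the line along which they close (so a half turn about z gives the same grasp; the last joint's range is limited). The gripper opens to 85 mm and grips with 20 to 120 N. Pads are 22 mm wide; open, the fingers measure 114 mm over their backs; the gripper's body (76 mm by 85 mm) begins 54 mm behind the grasp point. The pads swing forward as they close: fully open they stand 13 mm farther back than shut.
Start: joints at [-1.069, 0.507, -0.238, 1.5, 0.126, 1.149, -0.155], TCP at [0.241, 0.577, 0.231] pointing down, gripper open.
Joint ranges: [-3.08, 3.08], [-0.24, 2.05], [-1.43, 1.35], [0, 2.5], [-1.52, 4.66], [0.17, 1.96], [-2.89, 2.89]. Speed limits (rad/s): [2.39, 2.39, 3.14, 3.14, 3.14, 3.14, 3.14].

INTERFACE

Orientations are given as a unit quaternion [w, x, y, z].
In Python, from station import arm gives the robot as it stands.
- The arm moves only by the shell command python3 -m inch 'ROWS' [FORCE]. ROWS is JSON, one flat list of numbers, 7 for each row, row after row: the gripper's target within -1 to 1 (shut at 1, half-way at 0, fully open at -1), then the shift along the world's x, y, z in mm, then the turn, a rotation vector about the world's x, y, z in rad. In form: [hand, tx, ty, tz, ax, ay, az, hand, tx, ty, tz, ax, ay, az, ...]. A call has 1 to 12 rows; each row is the pose to reach, as a shift and turn from the pose commanded when the call began; what a row does not reach only later rows make up. A row lasts 1/12 s, in which the tool goes at most 41.7 mm and 7.16 degrees, less where a joint would pass 70% of its speed; a pose out of reach is approached as far as the arm can. A call with a gripper value outside its range is refused whole. The fingers move at their own pace and stop on an object; FORCE is the grip in N (left out, the last holds). Time passes only in rows, so rows that repeat a pose let the fingers close. It gives the time, the measured TCP pose, the force, the opening and the grip force at its end, in the units of the state.
- arm.get_obs(): the state, without advancing time (a new reading comes with each control period).
- arm.camera(name): name is "scene" or "top" or "wrist"; returns the picture (384x512x3 uint8, red, green, blue); there is no depth.
- arm.calibration(name): a dict with "camera_matrix" (3x3 intrinsics, pixels), "rvec" (rotation vector, rad) and "tvec" (3), from world to camera coordinates, as OpenCV has them. Camera axes: x right, y down, z forward; pixel columns grow to the right and rows downward; lengths in m; the calibration is good to about 2 mm. A picture is of the moment at which its call begins: read the wrist's pose just before it. calibration takes no time and is no camera call; for the wrist camera it gives the pose at the moment of the call.
- arm.close_job(): hands the job in; it is judged then, once.
Trained networks look in the newest picture that a camera, given by its name, has taken for a name from the list of things; names that differ only in an ending like _2 or _b are one class to them, and where a whole thing is asked for, a point or a joint stands for the part that bears it (a point fixed in the world has none). Each returns a list of dicts, best first, with "conf" (0 to 1); they miss things now and then, are a little off and sometimes report something else, mostly with a low value. They report only what shows in the picture. A call takes as long as a camera call. They do not tell look-alikes from the thing itself.
- arm.boxes_of(name, camera): "rect" ([left, top, right, bottom] as shares, 0 to 1, of the picture: columns of its width, rows of its height, round what is visible of it).
- arm.tip_of(name, camera): "at" ([column, row] as shares, 0 to 1, of the picture: columns of its width, rows of its height: a listed point, or the origin of a listed thing).
The state is a dict: "time_s": time; "q": joint angles; "dq": joint speeds; "joint_torque": joint torques, N m; "ee_pos": TCP position; "eef_rot": TCP orientation; "contact_force": force on the tool from outside, world axes, zero at the start; "wrist_torque": the same for the moment, N m; "grip_width": finger opening in m; "grasp_force": force on a finger pad.
Only numpy, scipy, OpenCV 4.12 (cv2) and the standard library are available. Lean on these libraries where they do the work, as an engineer would, in place of code of your own. Each camera call takes 0.05 s, during which the arm holds its last target. There are 200 camera calls.

## Working session

There is one attempt and no reset: what is moved stays moved. The work goes in short steps, Python scripts to look and compute and a shell command to move; the robot and the scene stay as the last step left them, time stands still between calls to the robot, and variables do not carry over. Pictures are saved under pics/ and viewed, at most 10 in all, crops included, and the job is handed in when it is done.

```bash
mkdir -p pics; ls; cat > h.py <<'E'
import numpy as np,cv2
from station import arm
def cal(c):
    k=arm.calibration(c);return np.array(k["camera_matrix"]),np.array(k["rvec"],float),np.array(k["tvec"],float)
def proj(c,P):
    K,r,t=cal(c);return cv2.projectPoints(np.array(P,float).reshape(-1,3),r,t,K,None)[0].reshape(-1,2)
def snap(c,f=None):
    im=arm.camera(c)
    if f: cv2.imwrite('pics/'+f,cv2.cvtColor(im,cv2.COLOR_RGB2BGR))
    return im
E
python3 - <<'E'
from h import *
a=snap('scene');b=snap('top')
cv2.imwrite('pics/a.png',cv2.cvtColor(np.vstack([a,b]),cv2.COLOR_RGB2BGR)[:, :] if 0 else cv2.resize(cv2.cvtColor(np.hstack([a,b]),cv2.COLOR_RGB2BGR),(800,300)))
cv2.imwrite('pics/s.png',cv2.cvtColor(a,4));cv2.imwrite('pics/t.png',cv2.cvtColor(b,4))
for n in ['case','flap_hinge','flap_edge','lid_hinge','lid_edge','solder_spool','cot_jar','timer','lacquer_box','pliers']:
  for c in ['scene','top']:
    print(n,c,[(np.round(np.array(d['at'])*[512,384],1).tolist(),round(d['conf'],2)) for d in arm.tip_of(n,c)[:3]])
for c in ['scene','top']:
  K,r,t=cal(c);print(c,K[0,0],(-cv2.Rodrigues(r)[0].T@t).round(3))
o=arm.get_obs();print(o['ee_pos'],o['eef_rot'],o['grip_width'],o['time_s'])
E
```

```text
pics
case scene [([307.8, 232.1], 0.87), ([197.3, 149.0], 0.54)]
case top [([213.1, 228.0], 0.6)]
flap_hinge scene [([327.3, 234.9], 0.75)]
flap_hinge top [([199.4, 237.7], 0.62)]
flap_edge scene [([330.4, 216.4], 0.77)]
flap_edge top [([199.1, 234.6], 0.41)]
lid_hinge scene [([296.1, 233.0], 0.73)]
lid_hinge top [([200.3, 211.4], 0.95), ([152.9, 229.7], 0.21)]
lid_edge scene [([293.3, 221.0], 0.98)]
lid_edge top [([200.2, 197.2], 0.58)]
solder_spool scene [([365.9, 308.3], 0.77), ([348.2, 253.2], 0.69), ([293.3, 220.1], 0.5)]
solder_spool top [([136.8, 247.3], 0.77), ([183.7, 253.7], 0.68), ([222.4, 218.8], 0.54)]
cot_jar scene [([339.2, 295.7], 0.71)]
cot_jar top [([153.9, 231.7], 0.68)]
timer scene [([321.5, 280.5], 0.55), ([328.9, 217.4], 0.34)]
timer top [([171.1, 222.7], 0.68)]
lacquer_box scene [([195.6, 149.3], 0.9)]
lacquer_box top [([324.1, 164.7], 0.94)]
pliers scene [([371.6, 279.9], 0.47)]
pliers top [([153.4, 263.5], 0.45)]
scene 456.098119749245 [1.136 0.785 1.469]
top 491.0928409454446 [-0.017  0.385  2.09 ]
[0.24099539 0.57664758 0.23124876] [ 3.79331321e-06  1.96609326e-01  9.80481908e-01 -2.99695687e-05] 0.0851513819804684 1.1
```

View pics/s.png

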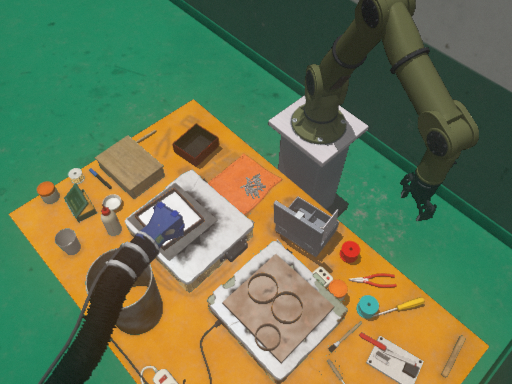

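View pics/t.png

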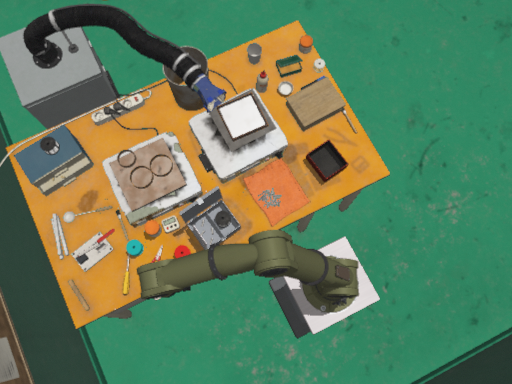

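The case, grey with its upright lid, is at about (308,232) in scene and (213,222) in top. It's the only open grey case. The red box at (195,145) in scene and the red and turquoise reels at (350,252) and (367,307) are look-alikes, not the target. Next I'll fit its pose.

```bash
cat >> h.py <<'E'
def R2(y): return np.array([[np.cos(y),-np.sin(y),0],[np.sin(y),np.cos(y),0],[0,0,1]])
def W(p,P): return np.array([p[0],p[1],0])+np.asarray(P)@R2(p[2]).T
def lidpts(a):  # outer face front edge at 3 y's + hinge
    e=np.array([73-144*np.cos(a)+4*np.sin(a),0,73.5+144*np.sin(a)+4*np.cos(a)])/1e3
    return e
def flapedge(f): return np.array([0,82-88*np.cos(f)+2*np.sin(f),60+88*np.sin(f)+2*np.cos(f)])/1e3
def pts(p):
    return {'case':W(p,[0,0,0]),'flap_hinge':W(p,[0,.082,.06]),'flap_edge':W(p,flapedge(p[4])),'lid_hinge':W(p,[.073,0,.0735]),'lid_edge':W(p,lidpts(p[3]))}
def draw(c,im,p,S=1,o=(0,0)):
    a,f=p[3],p[4]; h=[[-.07,-.09],[.07,-.09],[.07,.09],[-.07,.09]]
    e=lidpts(a);g=flapedge(f)
    polys=[[[x,y,.072] for x,y in h],[[x,y,0] for x,y in h],
      [[.073,-.093,.0735],[.073,.093,.0735],[e[0],.093,e[2]],[e[0],-.093,e[2]]],
      [[-.048,.082,.06],[.048,.082,.06],[.048,g[1],g[2]],[-.048,g[1],g[2]]]]
    for q,col in zip(polys,[(0,255,0),(0,255,0),(255,0,0),(0,0,255)]):
        u=(proj(c,W(p,q))-o)*S
        cv2.polylines(im,[np.round(u).astype(int)],True,col,1)
E
python3 - <<'E'
from h import *
from scipy.optimize import least_squares
D={'case':[(307.8,232.1),(213.1,228)],'flap_hinge':[(327.3,234.9),(199.4,237.7)],'flap_edge':[(330.4,216.4),(199.1,234.6)],'lid_hinge':[(296.1,233),(200.3,211.4)],'lid_edge':[(293.3,221),(200.2,197.2)]}
def res(p):
    q=pts(p);r=[]
    for i,c in enumerate(['scene','top']):
        u=proj(c,[q[n] for n in D]);r+=list((u-[D[n][i] for n in D]).ravel())
    return np.array(r+[(p[3]-1.78)/.05,(p[4]-1.58)/.08])
best=None
for y0 in [-2,-1,0,1,2]:
    s=least_squares(res,[.45,.4,y0,1.78,1.58],loss='soft_l1')
    print(y0,s.cost,s.x.round(3))
    if best is None or s.cost<best.cost:best=s
print(res(best.x).round(1)); np.save('p.npy',best.x)
ims=[]
for c,o in [('scene',(250,170)),('top',(150,165))]:
    im=snap(c)[o[1]:o[1]+100,o[0]:o[0]+130];im=cv2.resize(cv2.cvtColor(im,4),None,fx=6,fy=6,interpolation=2)
    im2=im.copy();draw(c,im2,best.x,6,o);ims.append(np.hstack([im[:, :],im2]))
cv2.imwrite('pics/fit.png',cv2.resize(np.vstack(ims),(800,600)))
E
```

```text
-2 18.886493422152647 [0.425 0.327 0.177 1.79  1.501]
-1 18.886493422357894 [0.425 0.327 0.177 1.79  1.501]
0 18.886493421715134 [0.425 0.327 0.177 1.79  1.501]
1 18.886493421707183 [0.425 0.327 0.177 1.79  1.501]
2 18.88649342184324 [0.425 0.327 0.177 1.79  1.501]
[-1.8 -2.7  0.  -1.6 -0.4  3.7  0.7  0.8  1.2 -0.5  2.7  0.9 -0.5 -0.1
 -1.6 -1.6  4.2  0.4 -3.9 -0.5  0.2 -1. ]
```

View pics/fit.png

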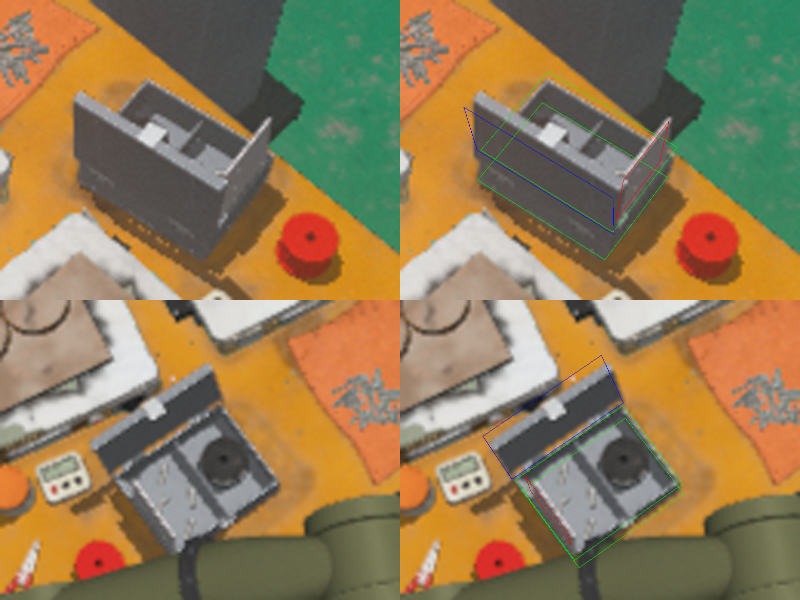

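The overlay shows the fit is off by a few pixels (the lid's edge and rim are misplaced). I'll refit with corners read from the crop.

```bash
cat > fit2.py <<'E'
from h import *
from scipy.optimize import least_squares
def S(u,v): return (250+u/3.077,170+v/3)
def T(u,v): return (150+u/3.077,165+(v-300)/3)
def obs(p):
    e=lidpts(p[3]);g=flapedge(p[4])
    return [('scene',[e[0],-.093,e[2]],S(75,94)),('scene',[e[0],.093,e[2]],S(219,188)),
     ('scene',[.07,.09,0],S(205,259)),('scene',[-.07,-.09,.072],S(148,79)),
     ('scene',[.048,g[1],g[2]],S(222,172)),('scene',[-.048,g[1],g[2]],S(271,118)),
     ('top',[e[0],.093,e[2]],T(92,442)),('top',[e[0],-.093,e[2]],T(212,366)),
     ('top',[-.07,-.09,.072],T(279,487)),('top',[.07,-.09,.072],T(220,403)),('top',[-.07,.09,.072],T(178,553))]
def res(p):
    o=obs(p);r=[]
    for c in ['scene','top']:
        q=[x for x in o if x[0]==c];r+=list((proj(c,W(p,[x[1] for x in q]))-[x[2] for x in q]).ravel())
    return np.array(r)
s=least_squares(res,np.load('p.npy'),loss='soft_l1')
print(s.cost,s.x.round(3),res(s.x).round(1)); np.save('p.npy',s.x)
ims=[]
for c,o in [('scene',(250,170)),('top',(150,165))]:
    im=snap(c)[o[1]:o[1]+100,o[0]:o[0]+130];im=cv2.resize(cv2.cvtColor(im,4),None,fx=6,fy=6,interpolation=2)
    draw(c,im,s.x,6,o);ims.append(im)
cv2.imwrite('pics/fit2.png',cv2.resize(np.hstack(ims),(800,310)))
for n,h in [('red',(.05))]:pass
def ray(c,u,z):
    K,r,t=cal(c);R=cv2.Rodrigues(r)[0];C=-R.T@t;d=R.T@np.linalg.inv(K)@[u[0],u[1],1];return (C+d*(z-C[2])/d[2]).round(3)
for n,u,z in [('red reel',(183.7,253.7),0.04),('timer',(171,223),.02),('jar',(153.9,229),.06),('plateL near corner',T(160,390),.08),('plateR near',T(235,345),.08)]: print(n,ray('top',u,z))
E
python3 fit2.py
```

```text
10.134545561580069 [0.424 0.327 0.167 1.678 1.484] [-0.7  0.   0.6 -0.9 -0.3 -0.   0.2 -2.8 -0.2  2.4 -1.   0.8 -0.6  0.8
 -0.7 -0.7  1.3 -0.8  1.2  1.  -1.2  2.4]
red reel [0.381 0.494 0.04 ]
timer [0.53  0.489 0.02 ]
jar [0.528 0.561 0.06 ]
plateL near corner [0.566 0.319 0.08 ]
plateR near [0.58  0.197 0.08 ]
```

View pics/fit2.png

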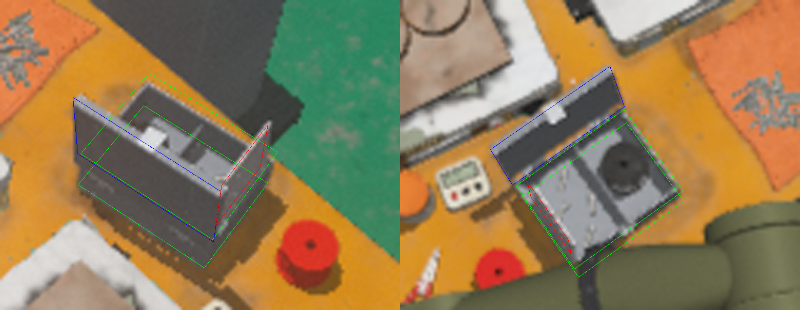

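```bash
python3 -m inch '[1,75,-60,-20,0,0,0.25, 1,151,-119,-40,0,0,0.55, 1,151,-119,-61,0,0,0.55, 1,151,-119,-61,0,0,0.55, 1,151,-119,-61,0,0,0.55, 1,151,-119,-61,0,0,0.55, 1,151,-119,-61,0,0,0.55, 1,151,-119,-61,0,0,0.55, 1,151,-119,-61,0,0,0.55, 1,151,-119,-61,0,0,0.55]'
python3 - <<'E'
from h import *
ims=[]
for c in ['wrist','scene']:
    im=cv2.cvtColor(snap(c),4)
    ims.append(im)
p=np.load('p.npy')
for n in ['flap_hinge','flap_edge','lid_hinge','lid_edge']:
    print(n,*[(c,[(np.round(np.array(d['at'])*[512,384],1).tolist(),round(d['conf'],2)) for d in arm.tip_of(n,c)[:1]],proj(c,pts(p)[n]).round(1)) for c in ['wrist','scene']])
draw('wrist',ims[0],p)
o=(240,150);s=cv2.resize(ims[1][150:270,240:400],(512,384));cv2.imwrite('pics/c.png',cv2.resize(np.hstack([ims[0],s]),(800,300)))
E
```

```text
time_s: 2.13
ee_pos: [0.3906, 0.4592, 0.1709]
eef_rot: [0.0, -0.078, 0.997, 0.001]
contact_force: [0.2, -0.3, -0.0]
grip_width: 0.0001
grasp_force: 0.0
flap_hinge ('wrist', [([188.5, 191.8], 0.95)], array([[192.9, 199. ]])) ('scene', [([332.4, 233.9], 0.54)], array([[327.3, 233.2]]))
flap_edge ('wrist', [([147.8, 233.3], 0.83)], array([[154.2, 243.9]])) ('scene', [([331.0, 219.5], 0.49)], array([[329.6, 219.8]]))
lid_hinge ('wrist', [([103.2, 290.0], 0.77)], array([[101.8, 285. ]])) ('scene', [([295.6, 236.1], 0.69)], array([[296.8, 233.5]]))
lid_edge ('wrist', [], array([[-45.1, 504.8]])) ('scene', [([296.0, 219.1], 0.79)], array([[297.2, 216.2]]))
```

View pics/c.png

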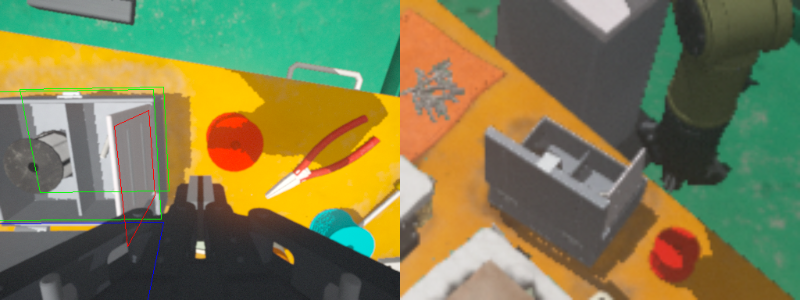

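The wrist view shows the flap upright at about (130,165) of the picture, with the case 5–10 mm further toward +x/-y than my fit. I'll add this view to the fit.

```bash
cat > fit3.py <<'E'
import re
src=open('fit2.py').read().split("s=least_squares")[0]
exec(src)
def res2(p):
    g=flapedge(p[4])
    w=[([0,.082,.06],(188.5,191.8)),(g,(147.8,233.3)),([.073,0,.0735],(103.2,290)),([-.07,.09,.072],(198,121)),([-.048,g[1],g[2]],(137,147))]
    r=(proj('wrist',W(p,[a for a,b in w]))-[b for a,b in w]).ravel()/2
    return np.r_[res(p),r]
s=least_squares(res2,np.load('p.npy'),loss='soft_l1')
print(s.cost,s.x.round(3),res2(s.x).round(1));np.save('p.npy',s.x)
p=s.x
print('tcp in case mm',(R2(p[2]).T@(arm.get_obs()['ee_pos']-[p[0],p[1],0])*1e3).round(1))
for q in [(-10,140,130),(-10,68,128),(-10,49,117),(-10,34,103),(-10,22,83),(-10,18,62),(-10,18,57)]:
    print(q,((W(p,np.array(q)/1e3)-arm.get_obs()['ee_pos'])*1e3).round(0))
E
python3 fit3.py
```

```text
27.87040279152027 [0.42  0.326 0.176 1.703 1.439] [-0.6  0.4  1.  -1.   0.6 -0.8  0.6 -3.4 -0.3  0.9 -1.4 -0.7 -0.6  1.2
 -1.  -0.6  1.9 -0.3  1.5  1.7 -0.5  3.2  2.7  0.8  0.   1.5 -0.5 -4.5
 -1.8 -6.8  0.3  2.9]
tcp in case mm [ -4.9 134.4 170.3]
(-10, 140, 130) [ -6.   5. -40.]
(-10, 68, 128) [  7. -66. -42.]
(-10, 49, 117) [ 10. -85. -53.]
(-10, 34, 103) [  13. -100.  -67.]
(-10, 22, 83) [  15. -112.  -87.]
(-10, 18, 62) [  15. -115. -108.]
(-10, 18, 57) [  15. -115. -113.]
```

```bash
python3 -m inch '[1,-4,3,-40,0,0,0, 1,-4,3,-42,0,0,0, 1,-1,-20,-42,0,0,0, 1,3,-45,-42,0,0,0, 1,7,-66,-42,0,0,0, 1,10,-85,-53,0,0,0, 1,11,-93,-60,0,0,0, 1,12,-100,-67,0,0,0, 1,14,-107,-77,0,0,0, 1,15,-112,-87,0,0,0, 1,15,-114,-96,0,0,0, 1,15,-114,-96,0,0,0]'
python3 - <<'E'
from h import *
im=cv2.cvtColor(snap('scene'),4);w=cv2.cvtColor(snap('wrist'),4)
cv2.imwrite('pics/d.png',cv2.resize(np.hstack([w,cv2.resize(im[150:270,240:400],(512,384))]),(800,300)))
E
```

```text
time_s: 3.63
ee_pos: [0.4062, 0.3432, 0.0727]
eef_rot: [-0.001, -0.077, 0.997, -0.001]
contact_force: [-0.3, -0.7, -0.0]
grip_width: -0.0
grasp_force: 0.0
```

View pics/d.png

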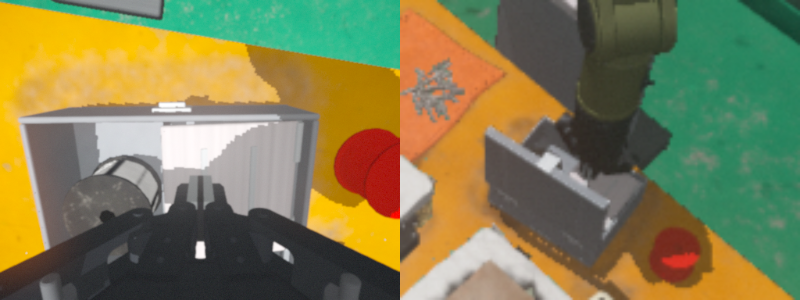

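The flap is nearly folded and the fingertip rests on it at about (200,180). Next I'll press it to the stop.

```bash
python3 -m inch '[1,0,-1,-6,0,0,0, 1,0,-1,-11,0,0,0, 1,0,-1,-14,0,0,0, 1,0,-1,-14,0,0,0]'
```

```text
time_s: 4.07
ee_pos: [0.4071, 0.3433, 0.0618]
eef_rot: [0.001, -0.077, 0.997, 0.0]
contact_force: [-3.1, -3.3, 16.2]
grip_width: -0.0001
grasp_force: 8.0
```

```bash
python3 -m inch '[1,0,0,-2,0,0,0, 1,0,0,-2,0,0,0, 1,0,0,40,0,0,0, 1,0,0,80,0,0,0, 1,0,0,120,0,0,0, 1,0,0,160,0,0,0, 1,0,0,205,0,0,0, 1,40,2,205,0,0,0, 1,80,4,205,0,0,0, 1,120,7,205,0,0,0, 1,162,9,205,0,0,0, 1,162,9,205,0,0,0]'
python3 - <<'E'
from h import *
im=cv2.cvtColor(snap('scene'),4);t=cv2.cvtColor(snap('top'),4)
cv2.imwrite('pics/e.png',np.hstack([cv2.resize(im[140:260,240:400],(400,300)),cv2.resize(t[155:275,130:290],(400,300))]))
p=np.load('p.npy')
print((R2(p[2]).T@(arm.get_obs()['ee_pos']-[p[0],p[1],0])*1e3).round(1))
for n in ['flap_edge','lid_hinge','lid_edge']:
    print(n,*[(c,[(np.round(np.array(d['at'])*[512,384],1).tolist(),round(d['conf'],2)) for d in arm.tip_of(n,c)[:1]],proj(c,pts(p)[n]).round(1)) for c in ['top','scene']])
E
```

```text
time_s: 5.07
ee_pos: [0.5765, 0.3487, 0.2623]
eef_rot: [0.001, -0.074, 0.997, -0.001]
contact_force: [-1.2, -2.1, -1.9]
grip_width: 0.0004
grasp_force: 0.0
[152.   -1.8 263.3]
flap_edge ('top', [([217.4, 226.2], 0.66)], array([[199.3, 233.2]])) ('scene', [([305.8, 219.0], 0.57)], array([[329.4, 218.3]]))
lid_hinge ('top', [([204.6, 214.9], 0.82)], array([[205.2, 212.7]])) ('scene', [([296.9, 233.9], 0.85)], array([[297.5, 232.8]]))
lid_edge ('top', [([200.7, 195.5], 0.93)], array([[198.7, 199.9]])) ('scene', [([296.6, 216.8], 0.63)], array([[297.5, 216.4]]))
```

View pics/e.png

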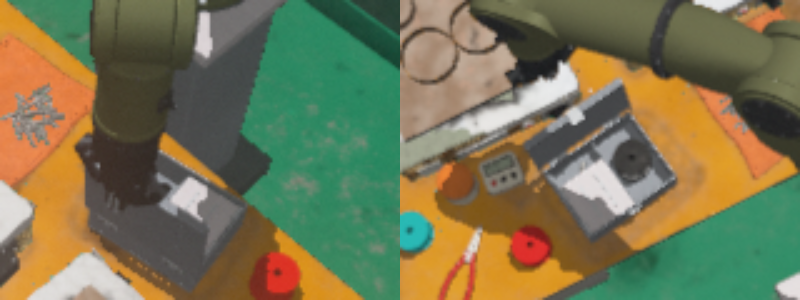

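The flap lies flat (white plate at about (600,190), with the lid still open), and the gripper is behind the lid. Next I'll lower it and push.

```bash
python3 -m inch '[1,0,0,-35,0,0,0, 1,0,0,-75,0,0,0, 1,-20,-4,-75,0,0,0, 1,-40,-7,-75,0,0,0, 1,-63,-11,-75,0,0,0, 1,-78,-14,-76,0,0,0, 1,-94,-17,-78,0,0,0, 1,-110,-19,-84,0,0,0, 1,-125,-22,-91,0,0,0, 1,-138,-24,-101,0,0,0, 1,-151,-27,-112,0,0,0, 1,-151,-27,-112,0,0,0]'
python3 - <<'E'
from h import *
im=cv2.cvtColor(snap('scene'),4);t=cv2.cvtColor(snap('top'),4)
cv2.imwrite('pics/f.png',np.hstack([cv2.resize(im[140:260,240:400],(400,300)),cv2.resize(t[155:275,130:290],(400,300))]))
p=np.load('p.npy')
print((R2(p[2]).T@(arm.get_obs()['ee_pos']-[p[0],p[1],0])*1e3).round(1))
E
```

```text
time_s: 6.47
ee_pos: [0.4148, 0.3239, 0.1527]
eef_rot: [-0.001, -0.078, 0.997, -0.001]
contact_force: [-0.6, -0.5, -0.6]
grip_width: -0.0005
grasp_force: 0.0
[ -2.6  -1.  154. ]
```

View pics/f.png

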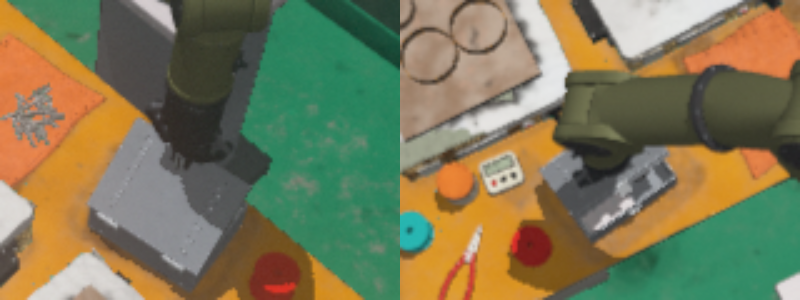

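The lid has swung partway over, and the gripper is on its outer face at about (195,155). I'll continue to the stop.

```bash
python3 -m inch '[1,-9,-2,-12,0,0,0, 1,-16,-3,-24,0,0,0, 1,-22,-4,-38,0,0,0, 1,-26,-5,-52,0,0,0, 1,-28,-5,-62,0,0,0, 1,-29,-5,-70,0,0,0, 1,-29,-5,-75,0,0,0, 1,-29,-5,-78,0,0,0, 1,-29,-5,-80,0,0,0, 1,-29,-5,-80,0,0,0, 1,-29,-5,-80,0,0,0]'
```

```text
time_s: 7.48
ee_pos: [0.3897, 0.3202, 0.0769]
eef_rot: [0.002, -0.077, 0.997, 0.0]
contact_force: [-7.9, -7.5, 39.0]
grip_width: 0.0001
grasp_force: 19.8
```

At 39 N and z 76.9 mm (lid top is 77.5 mm), the lid is on its stop. Next I'll retract and check.

```bash
python3 -m inch '[1,0,0,20,0,0,0, 1,0,0,60,0,0,0, 1,0,0,100,0,0,0, 1,-10,40,140,0,0,0, 1,-20,80,170,0,0,0, 1,-30,120,180,0,0,0, 1,-40,160,180,0,0,0, 1,-50,200,180,0,0,0, 1,-50,200,180,0,0,0, 1,-50,200,180,0,0,0]'
python3 - <<'E'
from h import *
im=cv2.cvtColor(snap('scene'),4);t=cv2.cvtColor(snap('top'),4)
cv2.imwrite('pics/g.png',np.hstack([cv2.resize(im[140:260,240:400],(400,300)),cv2.resize(t[155:275,130:290],(400,300))]))
E
```

```text
time_s: 8.32
ee_pos: [0.3355, 0.5253, 0.2537]
eef_rot: [-0.001, -0.08, 0.997, 0.002]
contact_force: [-0.2, -0.6, 0.6]
grip_width: 0.0
grasp_force: 0.0
```

View pics/g.png

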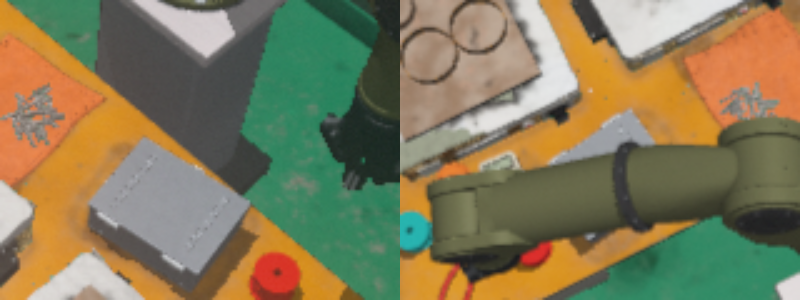

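The lid is shut flat at about (170,205) in the picture, and the arm is clear.

```bash
python3 -c "
from station import arm
print(arm.close_job())"
```

```text
the job is handed in; nothing more can be done
None
```

The flap was pushed flat and then the lid pushed fully shut over it, the arm is clear of everything, and the job is handed in; no verdict was returned.

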